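Open the shield box with its lever

TASK

With the fingertips only, push the red bolt knob on the shield box fully back, away from the lid, then press the red pad on the long end of the lever down as far as it goes so that the heavy lid rises, and finish while still holding the pad down with the lid up. Do not touch the lid itself or let it slam, do not lift the lever out of its saddle, and leave everything else on the bench where it is.

Things in the scene. Friction and masses are not known exactly. Their poses are not given: they have to be found in the camera images.
- shield_box: Fixed grey shield box with its lever stand. Origin on the bench, 88 mm straight below the lever's pivot. The box lies at y = +88 to +270 mm, x = -90 to +160 mm, top of box and lid at z = 97 mm. The lever runs along y, its long end to -y. Two blue cheeks (102 mm high, within 32 mm either side of the pivot) carry it; a rubber stop block stands under the long arm at y = -110 mm.
- lever: Loose two-armed lever, bar 26 mm wide, 12 mm thick; its cross pin lies in open-topped notches in the cheeks. Origin on the pin's axis, axes parallel to the shield box's at rest. Long arm 170 mm with a red pad, short arm 75 mm, its rounded nose under the lid's overhanging edge. At rest the long arm slopes up 0.31 rad, on the stop down about 0.33 rad. Pressing takes about 3 to 7 N at the pad, then the stop is felt as firm resistance.
- lever_pad (a point): Centre of the upper face of the red pad (50 mm across the lever, 46 mm along it) near the end of the long arm, 155 mm from the pivot. At rest about 150 mm above the bench; it goes nearly straight down, to about 52 mm above the bench with the lever on its stop (shifting less than 15 mm sideways).
- lid (a joint): Angle of the heavy steel lid, rad: 0 = shut, grows as it opens; about 0.315 with the lever on its stop. It falls shut by its own weight (about 1.4 to 2.5 kg) when the lever is let go.
- lid_plate: The lid: bare steel plate, 160 (across, x) x 140 (y) x 12 mm, yellow stripe along its free edge, hinged at its far (+y) side. Origin on the hinge line at the lid's underside (y = +190 mm of the shield box). The free edge overhangs the box by 38 mm towards the lever. Not to be touched by the robot.
- bolt (a joint): Slide of the locking bolt, m: 0 = locked (its steel tongue lies over the lid's side edge and the lid cannot rise), 0.030 = fully back, end of travel. Clear of the lid from about 0.020. Slides along +x of the shield box, stays where left, takes about 2 to 3 N.
- bolt_knob (a point): Centre of the 24 mm red ball on the bolt's upright post (16 mm thick). It is 142 mm above the bench, 45 mm above the top of lid and box. The bolt's flat tongue (7 mm thick, 24 mm wide) reaches 52 mm from the post to the box's -x side, over the lid. To unlock, the ball moves along +x of the shield box, away from the lid.
- red_cell: Red battery cell standing upright, 27 mm across, 74 mm tall, origin at the centre of its underside; stands near the lever: leave alone.
- flat_radio: Black handheld radio lying face up, 105 x 55 x 32 mm plus a 60 mm stub antenna along its x axis, origin under its centre; leave alone.
- adapter: Brass connector adapter standing upright, 26 mm across, 36 mm tall, near the lever; origin under its centre; leave alone.
- stand_radio: Black handheld radio standing on end, 105 mm tall plus a 140 mm antenna, origin under it; leave alone.
- charger: Black battery charger, 90 x 70 x 40 mm, origin under its centre; leave alone.
- parts_tray: Orange divided parts tray, 130 x 100 x 40 mm, origin under its centre; leave alone.
- mug: Blue mug, 80 mm across, 90 mm tall, origin under its centre; leave alone.
- screwdriver: Yellow-handled screwdriver lying flat, origin under its middle; leave alone.

How it is judged:
By the outcome, as a careful person would: the job done as asked, in the order asked, and still so for the second after the job is handed in, while the arm keeps its last pose, push and grip.
It also fails if it takes over 45 s, if anything falls off the work surface, if the arm or the gripper's body presses on something with over 40 N, if the wrist force passes 120 N, or if a joint passes its speed limit or range.

ROBOT

A 7-joint arm with a two-finger parallel gripper is mounted at the origin on the work surface. World frame = base frame: x ahead of the robot, y to its left, z up, the work surface at z = 0. Lengths are in m, angles in rad, forces in N, time in s.
With the tool pointing down it reaches from about 0.4 to 0.85 m from the base axis. Payload 10.4 kg.
Tool frame: the origin (TCP) lies on the centre line of the jaws, within the pads' length; the fingertips stand 14 mm ahead of it and the grasp point (between the pads) lies 5 mm behind it (tip_reach is the z of the fingertips in the tool frame, in m); z points along the fingers, x is the direction in which the jaws open and shut, and the axes are right-handed (so a half turn about z gives the same grasp; the last joint's range is limited). The gripper opens to 87 mm and grips with 3 to 60 N. Pads are 19 mm wide; open, the fingers measure 117 mm over their backs; the gripper's body (75 mm by 190 mm) begins 51 mm behind the grasp point.
Start: joints at [-1.229, 0.332, -0.065, 1.46, 0.022, 1.35, -0.088], TCP at [0.223, 0.584, 0.237] pointing down, gripper open.
Joint ranges: [-2.6, 2.6], [-0.5, 2.12], [-1.47, 1.34], [0.16, 2.42], [-1.27, 4.41], [0.06, 2.06], [-2.6, 2.6]. Speed limits (rad/s): [2.22, 2.22, 2.79, 2.79, 3.14, 3.14, 3.14].

INTERFACE

Orientations are given as a unit quaternion [x, y, z, w].
In Python, from bench import * gives the robot as it stands.
- The arm moves only by the tool carry_out, never from a script. Its argument "rows" is a list of rows, each a list of 5 numbers: the closure, from -1 (fully open) to 1 (shut), so that 0 is half open, then the shift along the tool's x, y, z in units of 30 mm (1.0 is 30 mm), then the turn about the tool's z in units of 5 degrees (1.0 is 5 degrees). In form: [[jaw, x, y, z, turn], ...]. A call has 1 to 20 rows; each row shifts and turns the pose as measured when the row begins, along the tool's axes as they then stand; what a row does not reach is not made up. A row lasts 1/12 s, in which the tool goes at most 41.7 mm and 7.16 degrees, less where a joint would pass 70% of its speed; a pose out of reach is approached as far as the arm can. A call is refused whole if a number of a shift passes 1 or a number of a turn 1, either way. A call with a gripper value outside its range is refused whole. The fingers move at their own pace and stop on an object; "force" is the grip in N (left out, the last holds). Time passes only in rows, so rows that do not move let the fingers close. It gives the time, the measured TCP pose, the force and the opening at its end, in the units of the state.
- read_state(): the state, without advancing time (a new reading comes with each control period).
- camera(name): name is "scene" or "top" or "wrist"; returns the picture (384x512x3 uint8, blue, green, red); there is no depth.
- camera_info(name): a dict with "fx", "fy", "cx", "cy" (pixels), "extrinsics" (4x4, takes a point from camera to world coordinates); the wrist camera has in their place "tool_from_camera" (4x4, takes a point from camera to tool coordinates, whose origin is the TCP and whose axes are the tool frame's). Camera axes: x right, y down, z forward; pixel columns grow to the right and rows downward; lengths in m; the calibration is good to about 2 mm. A picture is of the moment at which its call begins: read the wrist's pose just before it. camera_info takes no time and is no camera call.
- close_job(): hands the job in, once; it reports no verdict.
Trained networks look in the newest picture that a camera, given by its name, has taken for a name from the list of things; names that differ only in an ending like _2 or _b are one class to them, and where a whole thing is asked for, a point or a joint stands for the part that bears it (a point fixed in the world has none). Each returns a list of dicts, best first, with "conf" (0 to 1); they miss things now and then, are a little off and sometimes report something else, mostly with a low value. They report only what shows in the picture. A call takes as long as a camera call.
- recognise(query, camera): "box" ([centre column, centre row, width, height] in pixels, round what is visible of it).
- silhouettes(query, camera): "mask" (384x512 bool, what is visible of it) and "box" ([centre column, centre row, width, height] in pixels, round what is visible of it).
- pinpoint(query, camera): "xy" ([column, row] in pixels: a listed point, or the origin of a listed thing).
The state is a dict: "time": time; "joint_positions": joint angles; "joint_vel": joint speeds; "joint_torque": joint torques, N m; "ee_pos": TCP position; "eef_rot": TCP orientation; "ft_force": force on the tool from outside, world axes, zero at the start; "torque": the same for the moment, N m; "width": finger opening in m.
Only numpy, scipy, OpenCV 4.12 (cv2) and the standard library are available. Lean on these libraries where they do the work, as an engineer would, in place of code of your own. Each camera call takes 0.05 s, during which the arm holds its last target. There are 200 camera calls.

## Working session

There is one attempt and no reset: what is moved stays moved. The work goes in short steps, Python scripts to look and compute and a tool call to move; the robot and the scene stay as the last step left them, time stands still between calls to the robot, and variables do not carry over. Pictures are saved under pics/ and viewed, about 8 in all and at most 12, crops included, and the job is handed in when it is done.

Besides the shell and the picture viewer there is one more tool, called as a command line: name --pt "numbers of a row" for each row, then --argument value for the rest. carry_out: Moves the arm, as the interface text tells. Its arguments: {"type":"object","properties":{"rows":{"type":"array","items":{"type":"array","items":{"type":"number"}}},"force":{"type":"number"}},"required":["rows"]}

```bash
ls; mkdir -p pics
cat > h.py <<'E'
from bench import *
import numpy as np, cv2
from scipy.spatial.transform import Rotation as R
def cam(name):
    i=camera_info(name)
    if 'extrinsics' in i: T=np.array(i['extrinsics'])
    else:
        s=read_state();W=np.eye(4);W[:3,:3]=R.from_quat(s['eef_rot']).as_matrix();W[:3,3]=s['ee_pos'];T=W@np.array(i['tool_from_camera'])
    return i,T
def ray(name,p):
    i,T=cam(name); d=T[:3,:3]@np.array([(p[0]-i['cx'])/i['fx'],(p[1]-i['cy'])/i['fy'],1]); return T[:3,3],d/np.linalg.norm(d)
def atz(name,p,z):
    o,d=ray(name,p); return o+d*(z-o[2])/d[2]
def tri(rs):
    A=0;b=0
    for o,d in rs:
        P=np.eye(3)-np.outer(d,d);A=A+P;b=b+P@o
    x=np.linalg.solve(A,b); return x,[np.linalg.norm((np.eye(3)-np.outer(d,d))@(x-o)) for o,d in rs]
def proj(name,X):
    i,T=cam(name); q=np.linalg.inv(T)@np.append(X,1); return q[0]/q[2]*i['fx']+i['cx'],q[1]/q[2]*i['fy']+i['cy']
E
python3 - <<'E'
from h import *
np.set_printoptions(precision=3,suppress=True)
s=read_state();print(s)
for c in('scene','top'):
    cv2.imwrite(f'pics/{c}0.png',camera(c)); print(c,cam(c)[1][:3,3])
    for q in('bolt_knob','lever_pad','shield_box','lever','lid_plate'):
        print(c,q,[(np.array(r['xy']),round(r['conf'],2)) for r in pinpoint(q,c)[:3]])
i=cv2.hconcat([cv2.imread('pics/scene0.png'),cv2.imread('pics/top0.png')])
print(cam('wrist')[0])
E
```

```text
pics
{'time': 0.0, 'joint_positions': array([-1.229,  0.333, -0.065,  1.461,  0.022,  1.35 , -0.088]), 'joint_vel': array([-0.002,  0.001, -0.001,  0.001,  0.001,  0.001,  0.001]), 'joint_torque': array([  0.   , -62.325,   0.025, -38.99 ,  -0.061,   0.04 ,   0.   ]), 'ee_pos': array([0.223, 0.584, 0.236]), 'eef_rot': array([ 0.824,  0.567, -0.001,  0.   ]), 'ft_force': array([-0.81 , -0.282, -0.761]), 'torque': array([-0.023,  0.027, -0.044]), 'width': 0.086986646418029}
scene [ 1.471 -0.232  0.919]
scene bolt_knob [(array([284.2, 223.1]), 0.54), (array([ 89.1, 265.5]), 0.32)]
scene lever_pad [(array([190. , 192.6]), 0.61), (array([241. , 231.6]), 0.6)]
scene shield_box [(array([242.2, 230.4]), 0.66)]
scene lever [(array([240.8, 213. ]), 0.87), (array([285.4, 223.7]), 0.42)]
scene lid_plate [(array([301.8, 210.3]), 0.78)]
top [0.256 0.039 1.401]
top bolt_knob [(array([246.4, 129.9]), 0.55)]
top lever_pad [(array([318.9, 190.8]), 0.98)]
top shield_box [(array([273.7, 188.8]), 0.59), (array([301.2, 171.4]), 0.42)]
top lever [(array([273.3, 181.6]), 0.83)]
top lid_plate [(array([216. , 163.2]), 0.92), (array([423.8, 257.2]), 0.34)]
{'fx': 276.6864242543722, 'fy': 276.6864242543722, 'cx': 251.8509431286632, 'cy': 188.76518015758478, 'tool_from_camera': array([[ 1.   ,  0.   ,  0.001,  0.   ],
       [-0.   ,  0.971,  0.24 , -0.065],
       [-0.001, -0.24 ,  0.971, -0.147],
       [ 0.   ,  0.   ,  0.   ,  1.   ]])}
```

View pics/scene0.png

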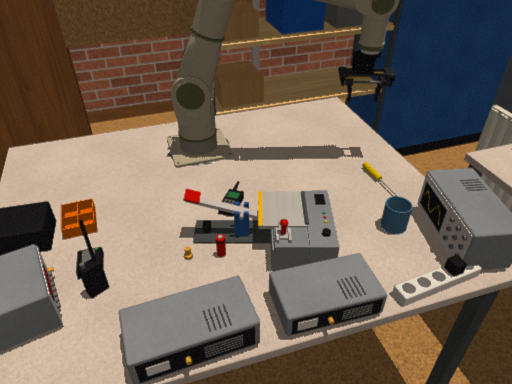

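View pics/top0.png

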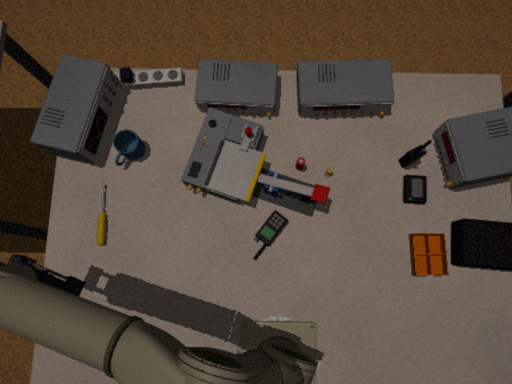

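Run:
```python
from h import *
np.set_printoptions(precision=3,suppress=True)
for n,a,b in(('pad',(190,192.6),(318.9,190.8)),('knob',(284.2,223.1),(246.4,129.9)),('lever',(240.8,213),(273.3,181.6)),('box',(242.2,230.4),(273.7,188.8)),('lid',(301.8,210.3),(216,163.2))):
    print(n,*tri([ray('scene',a),ray('top',b)]))
```

```text
pad [ 0.495 -0.113  0.163] [np.float64(0.004780764166251939), np.float64(0.00478076416625191)]
knob [0.682 0.106 0.143] [np.float64(0.0017994129499231879), np.float64(0.0017994129499230957)]
lever [0.537 0.022 0.082] [np.float64(0.0005182848477113369), np.float64(0.0005182848477113115)]
box [0.531 0.023 0.004] [np.float64(0.0030583470446608986), np.float64(0.0030583470446609025)]
lid [0.59  0.2   0.089] [np.float64(0.0016431455913742414), np.float64(0.0016431455913744543)]
```

Scene shows the lever with its pad at (190,193) and the knob at (284,225). Top shows the knob at (248,131) and the pad at (320,193). The box's +x points roughly to world (0.95,-0.30), and the tool's y is nearly along it.

carry_out --pt "1 -0.45 0.85 0 0" --pt "1 -0.45 0.85 0 0" --pt "1 -0.45 0.85 0 0" --pt "1 -0.45 0.85 0 0" --pt "1 -0.45 0.85 0 0" --pt "1 -0.45 0.85 0 0" --pt "1 -0.45 0.85 0 0" --pt "1 -0.45 0.85 0 0" --pt "1 -0.45 0.85 0 0" --pt "1 -0.45 0.85 0 0" --pt "1 -0.45 0.85 0 0" --pt "1 -0.45 0.85 0 0" --pt "1 -0.45 0.85 0 0" --pt "1 -0.45 0.85 0 0" --pt "1 -0.45 0.85 0 0" --pt "1 -0.45 0.85 0 0" --pt "1 -0.45 0.85 0 -0.7" --pt "1 0 0 0 0" --force 20

```text
time: 2.1
ee_pos: [0.559, 0.1991, 0.2365]
eef_rot: [0.803, 0.596, 0.002, -0.001]
ft_force: [-0.2, -0.5, -0.2]
width: 0.0004
```

```bash
cat > look.py <<'E'
from h import *
import sys
np.set_printoptions(precision=3,suppress=True)
s=read_state();W=R.from_quat(s['eef_rot']).as_matrix();p=s['ee_pos']
print(s['time'],p,s['ft_force'],s['width'],'\n',W)
cv2.imwrite(f'pics/{sys.argv[1]}.png',camera('wrist'))
for q in sys.argv[2:]:
    for r in pinpoint(q,'wrist')[:3]: print(q,r['conf'],np.array(r['xy']),'ray at z .142',atz('wrist',r['xy'],.142),'.150',atz('wrist',r['xy'],.150),'.088',atz('wrist',r['xy'],.088))
E
python3 look.py w1 bolt_knob lever_pad lever lid_plate
```

```text
2.1 [0.559 0.199 0.236] [-0.216 -0.505 -0.176] 0.00041996621894534235 
 [[ 0.29   0.957  0.002]
 [ 0.957 -0.29   0.003]
 [ 0.004  0.001 -1.   ]]
bolt_knob 0.48 [264.8 201.3] ray at z .142 [0.566 0.214 0.142] .150 [0.564 0.215 0.15 ] .088 [0.582 0.213 0.088]
lever_pad 0.21 [ 32.7 253.2] ray at z .142 [ 0.551 -0.009  0.142] .150 [ 0.549 -0.002  0.15 ] .088 [ 0.564 -0.061  0.088]
lever 0.75 [ 94.5 208.5] ray at z .142 [0.527 0.066 0.142] .150 [0.526 0.071 0.15 ] .088 [0.534 0.031 0.088]
lid_plate 0.71 [266.1 201.7] ray at z .142 [0.565 0.218 0.142] .150 [0.563 0.218 0.15 ] .088 [0.582 0.217 0.088]
```

View pics/w1.png

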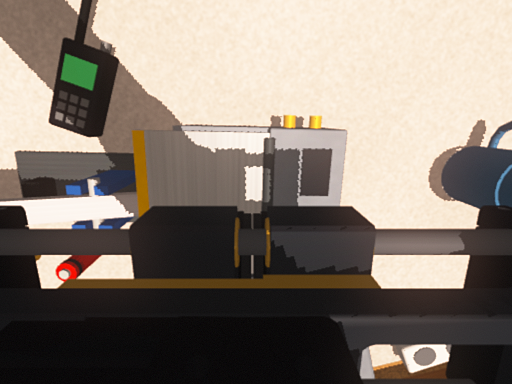

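Run:
```python
from h import *
print(proj('wrist',[.682,.106,.142]))
```

```text
(np.float64(192.39058386648472), np.float64(335.4657652654588))
```

The wrist view shows the lid edges parallel to the image axes, so the yaw is good. The gripper hides the knob, so I'll refine its position from the red blobs in the first two pictures.

Run:
```python
from h import *
np.set_printoptions(precision=3,suppress=True)
c={}
for n in('scene','top'):
    im=cv2.imread(f'pics/{n}0.png').astype(int); m=((im[...,2]>120)&(im[...,1]<60)&(im[...,0]<60)).astype(np.uint8)
    k,l,st,ce=cv2.connectedComponentsWithStats(m)
    for j in range(1,k):
        if st[j,4]>8: print(n,st[j],ce[j])
```

```text
scene [184 189  16  14 153] [192.013 195.359]
scene [ 62 206   1   9   9] [ 62. 210.]
scene [ 62 216   2  10  10] [ 62.1 220.5]
scene [280 219   8   6  35] [283.914 221.771]
scene [216 234   9   7  31] [220.    237.774]
top [414 236  11  19 130] [419.185 244.554]
top [429 236  12  19 154] [434.123 244.5  ]
top [416 256  11  19 132] [421.114 264.659]
top [430 256  12  18 165] [436.    264.497]
```

carry_out --pt "1 -0.45 0.7 0 0" --pt "1 -0.45 0.7 0 0" --pt "1 -0.45 0.7 0 0" --pt "1 -0.45 0.7 0 0" --pt "1 0 0 0 0" --pt "1 0 0 0.65 0" --pt "1 0 0 0.65 0" --pt "1 0 0 0.65 0" --pt "1 0 0 0.65 0" --pt "1 0 0 0.5 0" --pt "1 0 0 0 0" --pt "1 0 0 0 0"

```text
time: 3.35
ee_pos: [0.6158, 0.1499, 0.1412]
eef_rot: [0.794, 0.608, 0.004, -0.006]
ft_force: [-0.4, 0.4, 0.4]
width: 0.0004
```

Run:
```python
from h import *
np.set_printoptions(precision=3,suppress=True)
s=read_state();W=R.from_quat(s['eef_rot']).as_matrix();print(s['ee_pos'],s['ft_force'])
print('knob in tool (mm)',W.T@(np.array([.682,.106,.142])-s['ee_pos'])*1000)
im=camera('scene');a=cv2.resize(im[150:290,160:370],None,fx=3.5,fy=3.5,interpolation=cv2.INTER_CUBIC);cv2.imwrite('pics/s2.png',a)
```

```text
[0.616 0.15  0.141] [-0.387  0.368  0.424]
knob in tool (mm) [-25.031  75.404  -1.473]
```

View pics/s2.png

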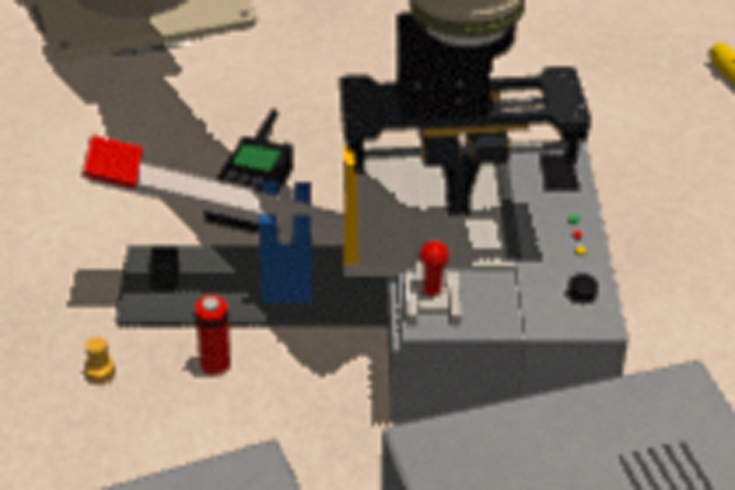

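Crop shows the closed fingers above the lid at (460,195) and the knob at (433,253), still locked. I'll line up and then approach.

carry_out --pt "1 -0.3 0.3 0 0.2" --pt "1 -0.3 0.3 0 0.2" --pt "1 -0.3 0.3 0 0" --pt "1 -0.2 0.3 0 0" --pt "1 0 0 0 0"

```text
time: 3.82
ee_pos: [0.6453, 0.1045, 0.1455]
eef_rot: [0.805, 0.593, 0.007, -0.005]
ft_force: [-0.1, -0.5, 0.4]
width: 0.0009
```

```bash
cat > st.py <<'E'
from h import *
np.set_printoptions(precision=3,suppress=True)
s=read_state();W=R.from_quat(s['eef_rot']).as_matrix();print(s['ee_pos'],s['ft_force'],W[:,0])
print('knob in tool (mm)',W.T@(np.array([.682,.106,.142])-s['ee_pos'])*1000)
E
python3 st.py
```

```text
[0.645 0.105 0.145] [-0.1   -0.549  0.355] [0.297 0.955 0.017]
knob in tool (mm) [12.266 34.568  3.721]
```

carry_out --pt "1 0.2 0 0.05 0" --pt "1 0.2 0 0.05 0" --pt "1 0 0.1 0 0" --pt "1 0 0.1 0 0" --pt "1 0 0 0 0"

```text
time: 4.23
ee_pos: [0.6563, 0.1148, 0.1427]
eef_rot: [0.806, 0.592, 0.008, -0.005]
ft_force: [0.5, 0.3, 0.5]
width: 0.0005
```

```bash
python3 st.py
```

```text
[0.656 0.115 0.143] [0.533 0.33  0.456] [0.299 0.954 0.018]
knob in tool (mm) [-0.709 27.112  0.73 ]
```

Aligned. Now I'll push slowly along tool +y.

carry_out --pt "1 0 0.15 0 0" --pt "1 0 0.15 0 0" --pt "1 0 0.15 0 0" --pt "1 0 0.15 0 0" --pt "1 0 0.15 0 0" --pt "1 0 0.15 0 0" --pt "1 0 0 0 0"

```text
time: 4.82
ee_pos: [0.6834, 0.1067, 0.1424]
eef_rot: [0.805, 0.593, 0.006, -0.006]
ft_force: [-1.8, 1.2, 1.7]
width: 0.0008
```

```bash
python3 st.py
```

```text
[0.683 0.107 0.142] [-1.827  1.202  1.706] [0.297 0.955 0.017]
knob in tool (mm) [-1.126 -1.161  0.372]
```

carry_out --pt "1 0 0.15 0 0" --pt "1 0 0.15 0 0" --pt "1 0 0.15 0 0" --pt "1 0 0.1 0 0"

```text
time: 5.15
ee_pos: [0.6868, 0.106, 0.1424]
eef_rot: [0.804, 0.594, -0.005, -0.017]
ft_force: [-18.9, 0.5, 12.6]
width: 0.0008
```

```bash
python3 st.py
```

```text
[0.687 0.106 0.142] [-18.86    0.527  12.615] [0.294 0.956 0.013]
knob in tool (mm) [-1.392 -4.618  0.516]
```

Firm resistance at 19 N suggests the end stop. I'll back off, rise and verify.

carry_out --pt "1 0 -0.4 0 0" --pt "1 0 -0.5 0 0" --pt "1 0 -0.5 -0.3 0" --pt "1 0 -0.3 -0.8 0" --pt "1 0 0 -0.8 0" --pt "1 -0.5 0 -0.8 0" --pt "1 -0.8 -0.3 -0.6 0" --pt "1 -0.8 -0.4 0 0" --pt "1 -0.8 -0.4 0 0" --pt "1 -0.8 -0.4 0 0" --pt "1 0 0 0 0"

```text
time: 6.07
ee_pos: [0.5641, 0.0236, 0.2477]
eef_rot: [0.803, 0.595, -0.003, -0.016]
ft_force: [1.3, -1.4, -0.0]
width: 0.0007
```

```bash
python3 st.py
python3 - <<'E'
from h import *
np.set_printoptions(precision=3,suppress=True)
im=camera('scene');a=cv2.resize(im[150:290,160:370],None,fx=3.5,fy=3.5,interpolation=cv2.INTER_CUBIC);cv2.imwrite('pics/s3.png',a)
ps=[(r['conf'],r['xy']) for r in pinpoint('bolt_knob','scene')]; print('s',ps)
pp=[(r['conf'],r['xy']) for r in pinpoint('lever_pad','scene')]; print('s',pp)
X=np.array([.682,.106,.142])
for t in (0,.02,.03): print(t,proj('scene',X+t*np.array([.955,-.297,0])))
for a in pp: print(atz('scene',a[1],.15))
print(tri([ray('scene',(190.5,193.5)),ray('top',(319.5,192))]), atz('top',(319.5,192),.15))
E
```

```text
[0.564 0.024 0.248] [ 1.264 -1.398 -0.05 ] [0.291 0.957 0.015]
knob in tool (mm) [111.547  91.872 104.776]
s [(0.76, [285.1, 229.4])]
s [(0.82, [195.7, 195.6]), (0.19, [91.1, 268.9])]
0 (np.float64(284.941989342652), np.float64(223.1624281673368))
0.02 (np.float64(285.44625322940135), np.float64(228.17524883110252))
0.03 (np.float64(285.703668627403), np.float64(230.73418128726541))
[ 0.497 -0.103  0.15 ]
[ 0.698 -0.401  0.15 ]
(array([ 0.493, -0.114,  0.158]), [np.float64(0.0029237690772827645), np.float64(0.0029237690772827463)]) [ 0.495 -0.112  0.15 ]
```

View pics/s3.png

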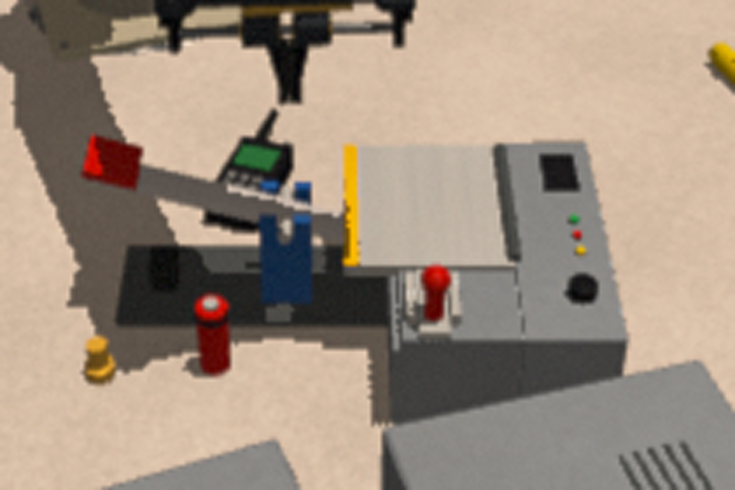

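Crop shows the knob moved to (436,278), with the tongue off the lid and the lid shut. I'll check the travel at subpixel level.

Run:
```python
from h import *
a=cv2.imread('pics/s2.png').astype(np.float32);b=cv2.imread('pics/s3.png').astype(np.float32)
t=b[262:300,418:454]
for nm,f in(('bgr',lambda i:i),):
    r=cv2.matchTemplate(a,t,cv2.TM_CCOEFF_NORMED);print(cv2.minMaxLoc(r)[1::2], 'ref',(418,262))
# ball top portion: red mask centroid of top 24 rows
for i in(a,b):
    m=(i[...,2]>130)&(i[...,1]<80);m[:, :410]=0;m[:,460:]=0;m[:225]=0;m[310:]=0
    ys,xs=np.nonzero(m);print(ys.min(),ys.max(),xs.mean(), [ (m[y].sum()) for y in range(ys.min(),ys.min()+40,4)])
```

```text
(0.7867910861968994, (417, 238)) ref (418, 262)
240 285 435.198347107438 [np.int64(8), np.int64(20), np.int64(26), np.int64(27), np.int64(24), np.int64(17), np.int64(0), np.int64(0), np.int64(0), np.int64(0)]
266 286 436.8835164835165 [np.int64(8), np.int64(24), np.int64(27), np.int64(25), np.int64(21), np.int64(7), np.int64(0), np.int64(0), np.int64(0), np.int64(0)]
```

Shift is 24–26 crop pixels, about 27–29.5 mm, and it stopped against a firm 19 N, so the bolt is back. Next, a close look at the pad from beside it.

carry_out --pt "1 -0.8 0.2 0 0" --pt "1 -0.8 0.2 0 0" --pt "1 -0.8 0.2 0 0" --pt "1 -0.8 0.2 0 0" --pt "1 -0.8 0.3 0 0" --pt "1 -0.8 0.3 0 0" --pt "1 0 0 0 0" --pt "1 0 0 0 0"

```text
time: 6.88
ee_pos: [0.573, -0.116, 0.2401]
eef_rot: [0.796, 0.605, -0.003, -0.017]
ft_force: [0.6, 0.7, -1.0]
width: 0.0005
```

```bash
python3 look.py w4 lever_pad lever
python3 - <<'E'
from h import *
im=cv2.imread('pics/w4.png').astype(int); m=((im[...,2]>90)&(im[...,1]<.35*im[...,2])&(im[...,0]<.35*im[...,2])).astype(np.uint8)
k,l,st,ce=cv2.connectedComponentsWithStats(m)
for j in range(1,k):
    if st[j,4]>60: print(st[j],ce[j],atz('wrist',ce[j],.15))
E
```

```text
6.8833 [ 0.573 -0.116  0.24 ] [ 0.605  0.748 -0.985] 0.0005375670512907938 
 [[ 0.268  0.963 -0.025]
 [ 0.963 -0.268  0.024]
 [ 0.016 -0.03  -0.999]]
lever_pad 0.93 [230.8 104. ] ray at z .142 [ 0.49  -0.109  0.142] .150 [ 0.491 -0.109  0.15 ] .088 [ 0.485 -0.111  0.088]
lever 0.94 [366.1 118.5] ray at z .142 [0.533 0.002 0.142] .150 [ 0.532 -0.002  0.15 ] .088 [0.537 0.024 0.088]
[ 202   72   55   65 3245] [227.93374422 104.3257319 ] [ 0.49013627 -0.11088315  0.15      ]
[291 186  22  21 248] [300.56451613 195.49193548] [ 0.58230012 -0.07057092  0.15      ]
```

View pics/w4.png

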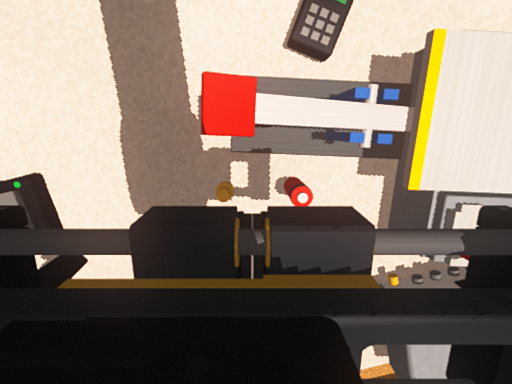

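The pad is at (228,104), giving world (0.491,-0.110,0.150), consistent with the earlier estimates. The red cell (300,195) and adapter (224,190) stay well below the gripper body.

carry_out --pt "1 -0.1 -0.5 0 0.2" --pt "1 -0.1 -0.5 0 0.2" --pt "1 -0.1 -0.5 0 0" --pt "1 -0.1 -0.5 0 0" --pt "1 -0.1 -0.4 0 0" --pt "1 0 -0.3 0 0" --pt "1 0 0 0 0" --pt "1 0 0 0 0"

```text
time: 7.7
ee_pos: [0.4901, -0.0946, 0.2422]
eef_rot: [0.802, 0.598, -0.002, -0.017]
ft_force: [-0.6, -0.5, -0.7]
width: 0.0003
```

```bash
sed -i 's/\[.682,.106,.142\]/[.491,-.110,.150]/;s/knob in/pad in/' st.py; python3 st.py
```

```text
[ 0.49  -0.095  0.242] [-0.575 -0.454 -0.708] [0.286 0.958 0.017]
pad in tool (mm) [-16.086   7.999  91.747]
```

carry_out --pt "1 -0.2 0.1 0.3 0" --pt "1 -0.2 0.1 0.4 0" --pt "1 -0.1 0.1 0.4 0" --pt "1 0 0 0.4 0" --pt "1 0 0 0.3 0" --pt "1 0 0 0 0" --pt "1 0 0 0 0"

```text
time: 8.28
ee_pos: [0.4956, -0.1134, 0.1799]
eef_rot: [0.801, 0.598, -0.004, -0.017]
ft_force: [0.1, -0.1, 0.3]
width: 0.0008
```

```bash
python3 st.py
```

```text
[ 0.496 -0.113  0.18 ] [ 0.052 -0.089  0.292] [0.285 0.958 0.015]
pad in tool (mm) [ 1.504 -4.429 30.049]
```

carry_out --pt "1 0 -0.1 0.2 0" --pt "1 0 0 0.2 0" --pt "1 0 0 0.2 0" --pt "1 -0.04 0 0.2 0" --pt "1 -0.04 0 0.2 0" --pt "1 -0.04 0 0.2 0" --pt "1 -0.04 0 0.2 0" --pt "1 -0.04 0 0.2 0" --pt "1 0 0 0 0"

```text
time: 9.03
ee_pos: [0.4912, -0.1195, 0.1294]
eef_rot: [0.802, 0.597, -0.002, -0.015]
ft_force: [0.7, 0.2, 2.9]
width: 0.0005
```

```bash
python3 st.py
```

```text
[ 0.491 -0.119  0.129] [0.734 0.161 2.895] [0.286 0.958 0.014]
pad in tool (mm) [  9.315  -3.415 -20.427]
```

carry_out --pt "1 0 -0.05 0.2 0" --pt "1 0 0 0.2 0" --pt "1 0 0 0.2 0" --pt "1 0 0 0.2 0" --pt "1 0 0 0.2 0" --pt "1 0 0 0.2 0" --pt "1 0 0 0.2 0" --pt "1 0 0 0.1 0"

```text
time: 9.7
ee_pos: [0.4897, -0.1183, 0.0809]
eef_rot: [0.802, 0.597, -0.001, -0.014]
ft_force: [0.1, 0.3, 3.3]
width: 0.0005
```

```bash
python3 st.py
python3 - <<'E'
from h import *
im=camera('scene');a=cv2.resize(im[130:290,160:370],None,fx=3.5,fy=3.5,interpolation=cv2.INTER_CUBIC);cv2.imwrite('pics/s5.png',a)
E
```

```text
[ 0.49  -0.118  0.081] [0.141 0.3   3.299] [0.287 0.958 0.015]
pad in tool (mm) [  9.369  -2.811 -68.889]
```

View pics/s5.png

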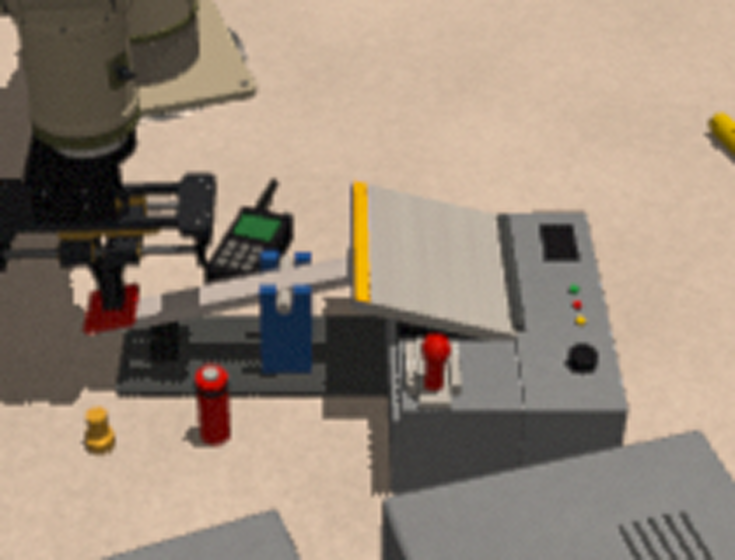

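The lid is clearly rising, its free edge at (360,240), and the fingertips are on the pad. Tips are at z 0.067. I'll carry on to the stop.

carry_out --pt "1 0 0 0.15 0" --pt "1 0 0 0.15 0" --pt "1 0 0 0.15 0" --pt "1 0 0 0.15 0" --pt "1 0 0 0.15 0"

```text
time: 10.17
ee_pos: [0.4917, -0.1175, 0.068]
eef_rot: [0.802, 0.597, 0.002, -0.016]
ft_force: [-32.5, 3.9, 79.3]
width: 0.0006
```

```bash
python3 st.py
```

```text
[ 0.492 -0.117  0.068] [-32.498   3.947  79.34 ] [0.286 0.958 0.021]
pad in tool (mm) [  8.712  -4.676 -81.718]
```

The stop is felt, but 79 N is more than needed, so I'll relax to a moderate hold.

carry_out --pt "1 0 0 0.03 0"

```text
time: 10.25
ee_pos: [0.4912, -0.1175, 0.0695]
eef_rot: [0.802, 0.597, 0.002, -0.017]
ft_force: [-7.0, 1.0, 9.6]
width: 0.0009
```

```bash
python3 st.py
```

```text
[ 0.491 -0.117  0.07 ] [-6.95   0.959  9.621] [0.287 0.958 0.023]
pad in tool (mm) [  8.954  -4.322 -80.207]
```

carry_out --pt "1 0 0 0.1 0"

```text
time: 10.33
ee_pos: [0.4917, -0.1176, 0.069]
eef_rot: [0.802, 0.597, 0.003, -0.017]
ft_force: [-11.8, 1.3, 39.7]
width: 0.0007
```

```bash
python3 st.py
python3 - <<'E'
from h import *
for i in range(6): im=camera('scene'); s=read_state(); print(s['time'],s['ee_pos'],s['ft_force'])
a=cv2.resize(im[130:290,160:370],None,fx=3.5,fy=3.5,interpolation=cv2.INTER_CUBIC);cv2.imwrite('pics/s6.png',a)
E
```

```text
[ 0.492 -0.118  0.069] [-11.775   1.32   39.674] [0.287 0.958 0.025]
pad in tool (mm) [  9.095  -4.723 -80.701]
10.3833 [ 0.49171105 -0.11766     0.06900386] [-12.60046771   1.83546203  37.03032767]
10.4333 [ 0.49173735 -0.11766469  0.06902544] [-12.08833412   1.54591024  36.25971489]
10.4833 [ 0.49171139 -0.1176486   0.06898393] [-13.29969248   1.21948289  36.30786948]
10.5333 [ 0.49172104 -0.11767952  0.06899864] [-11.84469419   0.23839905  36.62252881]
10.5833 [ 0.49174645 -0.11763704  0.06899965] [-12.00152858   0.80746045  36.21750163]
10.6333 [ 0.49173492 -0.11765461  0.06900071] [-13.40653244   1.49785867  36.16049591]
```

View pics/s6.png

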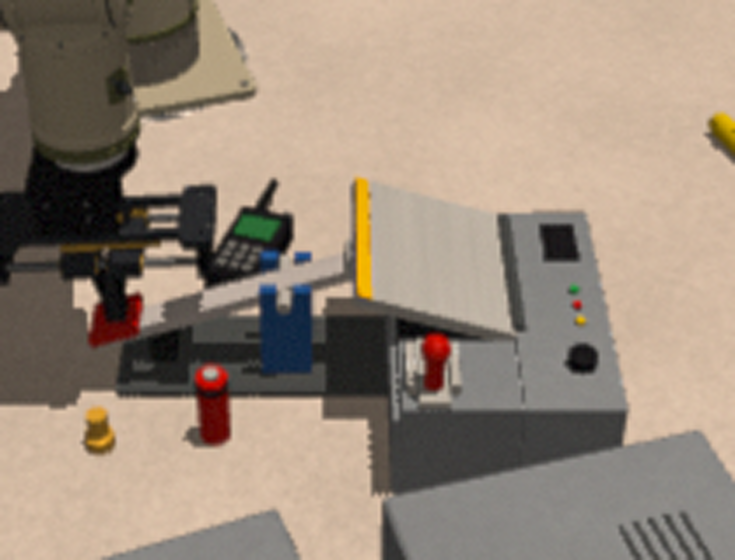

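The lid is up, the lever is on its stop and the neighbours are unmoved. I'll ease the hold slightly, check, and hand in.

carry_out --pt "1 0 0 0.06 0"

```text
time: 10.72
ee_pos: [0.4918, -0.1177, 0.0692]
eef_rot: [0.802, 0.597, 0.003, -0.017]
ft_force: [-12.8, 1.6, 27.1]
width: 0.0005
```

Run:
```python
from h import *
for i in range(6): im=camera('scene'); s=read_state()
print(s['time'],s['ee_pos'],s['ft_force'])
if 8<s['ft_force'][2]<38 and s['ee_pos'][2]<.0697: print(close_job())
```

```text
11.0167 [ 0.49176524 -0.11767779  0.06914528] [-11.79713389  -0.22112312  32.34744365]
the job is handed in; nothing more can be done
None
```

The job is done and handed in at about 11 s. The bolt is back, and the closed fingertips are holding the pad down with the lid up.

- **Bolt:** I pushed the knob along the box's +x until it stopped firmly at about 19 N. The pictures put its travel at about 27–29.5 mm of the 30 mm, so the last millimetre or so rests on the felt stop rather than the picture. They also show the tongue clear of the lid.
- **Lever and lid:** I pressed the pad down to the stop, with the fingertips at about 55 mm above the bench. The last picture shows the lid raised, the lever in its saddle, and the cell, adapter and flat radio in place. The other bench items were outside that crop.
- **Hold:** At hand-in the pad was held steady with about 32 N down and about 12 N sideways.
- **Force peak:** Reaching the stop briefly gave about 79 N down and 32 N sideways. That is below the 120 N wrist limit but more than intended, so I eased off before handing in.

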